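# Line up the lenses by height for the display

### The job

Set the four loose lenses upright on the row of round white cards, one centred on each card, in order of height: the lowest lens on the card nearest the camera body, rising to the tallest at the far end by the blue carton. Set them down gently, tip none over, and leave the camera body and the carton where they are.

Things in the scene. Friction and masses are not known exactly. Their poses are not given: they have to be found in the camera images.
- lens_pancake_center (a point): Loose black camera lens, the lowest of four, standing upright on its grey rear cap with its glass upward; a plain cylinder 62 mm in diameter and 46 mm high. The point is its centre, half-way up (23 mm above its underside, 23 mm below its top); z runs up its axis. It may be gripped across the barrel, anywhere above its lowest 10 mm.
- lens_short_center (a point): Loose black camera lens, the second lowest of four, standing upright on its grey rear cap with its glass upward; a plain cylinder 54 mm in diameter and 72 mm high. The point is its centre, half-way up (36 mm above its underside, 36 mm below its top); z runs up its axis. It may be gripped across the barrel, anywhere above its lowest 10 mm.
- lens_medium_center (a point): Loose black camera lens, the second tallest of four, standing upright on its grey rear cap with its glass upward; a plain cylinder 66 mm in diameter and 98 mm high. The point is its centre, half-way up (49 mm above its underside, 49 mm below its top); z runs up its axis. It may be gripped across the barrel, anywhere above its lowest 10 mm (the centre lies deep below the top: gripping some 35 mm below the top leaves room for a gripper).
- lens_long_center (a point): Loose black camera lens, the tallest of four, standing upright on its grey rear cap with its glass upward; a plain cylinder 58 mm in diameter and 124 mm high. The point is its centre, half-way up (62 mm above its underside, 62 mm below its top); z runs up its axis. It may be gripped across the barrel, anywhere above its lowest 10 mm (the centre lies deep below the top: gripping some 35 mm below the top leaves room for a gripper).
- card_a: Fixed round white card, 76 mm in diameter and 3 mm thick, lying on a grey board (130 x 400 mm, 8 mm thick); the first of the row, at its left end (+y), of four cards in one row about 95 mm apart. Origin at the centre of its underside; the top face is 3 mm above it.
- card_b: Fixed round white card, 76 mm in diameter and 3 mm thick, lying on a grey board (130 x 400 mm, 8 mm thick); the second from the left, of four cards in one row about 95 mm apart. Origin at the centre of its underside; the top face is 3 mm above it.
- card_c: Fixed round white card, 76 mm in diameter and 3 mm thick, lying on a grey board (130 x 400 mm, 8 mm thick); the third from the left, of four cards in one row about 95 mm apart. Origin at the centre of its underside; the top face is 3 mm above it.
- card_d: Fixed round white card, 76 mm in diameter and 3 mm thick, lying on a grey board (130 x 400 mm, 8 mm thick); the last, at the right end (-y), of four cards in one row about 95 mm apart. Origin at the centre of its underside; the top face is 3 mm above it.
- camera: Bystander: black camera body without a lens, about 130 mm wide, 60 mm deep and 99 mm high, standing loose on the table beyond one or the other end of the row of cards (the end varies). Origin at the centre of its underside. It marks the end where the lowest lens goes.
- carton: Bystander: closed blue carton, 80 x 120 x 70 mm high, standing loose on the table beyond the end of the row away from the camera. Origin at the centre of its underside.

How it is judged:
By the outcome, as a careful person would: the job done as asked, in the order asked, and still so for the second after the job is handed in, with the robot touching nothing.
It also fails if it takes over 115 s, if anything falls off the work surface, if the arm or the gripper's body presses on something with over 40 N, if the wrist force passes 120 N, or if a joint passes its speed limit or range.

### The arm

A 7-joint arm with a two-finger parallel gripper is mounted at the origin on the work surface. World frame = base frame: x ahead of the robot, y to its left, z up, the work surface at z = 0. Lengths are in m, angles in rad, forces in N, time in s.
With the tool pointing down it reaches from about 0.4 to 0.85 m from the base axis. Payload 10.4 kg.
Tool frame: the origin (TCP) lies midway between the tips of the shut fingers; the grasp point (between the pads) lies 19 mm behind it; z points along the fingers, x is the direction in which the jaws open and shut, and the axes are right-handed (so a half turn about z gives the same grasp; the last joint's range is limited). The gripper opens to 85 mm and grips with 20 to 120 N. Pads are 22 mm wide; open, the fingers measure 114 mm over their backs; the gripper's body (76 mm by 85 mm) begins 54 mm behind the grasp point. The pads swing forward as they close: fully open they stand 13 mm farther back than shut.
Start: joints at [-1.205, 0.332, -0.065, 1.46, 0.022, 1.35, -0.088], TCP at [0.237, 0.578, 0.231] pointing down, gripper open.
Joint ranges: [-2.6, 2.6], [-0.5, 2.12], [-1.47, 1.34], [0.16, 2.42], [-1.27, 4.41], [0.06, 2.06], [-2.6, 2.6]. Speed limits (rad/s): [2.22, 2.22, 2.79, 2.79, 3.14, 3.14, 3.14].

### API

Orientations are given as a unit quaternion [x, y, z, w].
In Python, from workcell import telemetry, eyes, order gives the robot as it stands.
- The arm moves only by the tool servo_tool, never from a script. Its argument "deltas" is a list of rows, each a list of 3 entries, a list of its own where there are three numbers: the shift along the tool's x, y, z in cm, then the turn about the tool's z in rad, then the finger opening in cm, from 0 to 8.54. A call has 1 to 12 rows; each row shifts and turns the pose as measured when the row begins, along the tool's axes as they then stand; what a row does not reach is not made up. A row lasts 1/12 s, in which the tool goes at most 41.7 mm and 7.16 degrees, less where a joint would pass 70% of its speed; a pose out of reach is approached as far as the arm can. A call is refused whole if a number of a shift passes 4.17 or a number of a turn 0.125, either way. A call with a gripper value outside its range is refused whole. The fingers move at their own pace and stop on an object; "force" is the grip in N (left out, the last holds). Time passes only in rows, so rows that do not move let the fingers close. It gives the time, the measured TCP pose, the force and the opening at its end, in the units of the state.
- telemetry.get_obs(): the state, without advancing time (a new reading comes with each control period).
- eyes.camera(name): name is "scene" or "top" or "wrist"; returns (picture, depth): 384x512x3 uint8, blue, green, red; 384x512 float32, m along the optical axis (not along the pixel's ray), 0 where there is no reading.
- eyes.calibration(name): a dict with "fx", "fy", "cx", "cy" (pixels), "distortion" ([k1, k2, p1, p2, k3] as OpenCV has them; the pictures are not rectified), "rvec" (rotation vector, rad) and "tvec" (3), from world to camera coordinates, as OpenCV has them. Camera axes: x right, y down, z forward; pixel columns grow to the right and rows downward; lengths in m; the calibration is good to about 2 mm. A picture is of the moment at which its call begins: read the wrist's pose just before it. calibration takes no time and is no camera call; for the wrist camera it gives the pose at the moment of the call.
- order.hand_in(): hands the job in, once; it reports no verdict.
The state is a dict: "clock": time; "joint_pos": joint angles; "joint_velocities": joint speeds; "tau": joint torques, N m; "position": TCP position; "ee_rot": TCP orientation; "ft_force": force on the tool from outside, world axes, zero at the start; "torque": the same for the moment, N m; "grip_width": opening from 0.0 (shut) to 1.0 (fully open).
Only numpy, scipy, OpenCV 4.12 (cv2) and the standard library are available. Lean on these libraries where they do the work, as an engineer would, in place of code of your own. Each camera call takes 0.05 s, during which the arm holds its last target. There are 200 camera calls.

## Working session

There is one attempt and no reset: what is moved stays moved. The work goes in short steps, Python scripts to look and compute and a tool call to move; the robot and the scene stay as the last step left them, time stands still between calls to the robot, and variables do not carry over. Pictures are saved under pics/ and viewed, about 12 in all and at most 16, crops included, and the job is handed in when it is done.

Besides the shell and the picture viewer there is one more tool, called after "Request:" as a command line: name --argument value ..., lists and objects as JSON in quotes. servo_tool: Moves the arm, as the interface text tells. Its arguments: {"type":"object","properties":{"deltas":{"type":"array"},"force":{"type":"number"}},"required":["deltas"]}

```bash
mkdir -p pics
cat > h.py <<'E'
import numpy as np, cv2
from workcell import telemetry, eyes, order
def look(name, fn=None):
    cal=eyes.calibration(name); im,d=eyes.camera(name)
    if fn: cv2.imwrite('pics/'+fn,im)
    return im,d,cal
def world(cal,d):
    h,w=d.shape
    K=np.array([[cal['fx'],0,cal['cx']],[0,cal['fy'],cal['cy']],[0,0,1.]])
    u,v=np.meshgrid(np.arange(w),np.arange(h))
    p=cv2.undistortPoints(np.stack([u,v],-1).reshape(-1,1,2).astype(np.float64),K,np.array(cal['distortion'],float)).reshape(h,w,2)
    P=np.dstack([p[...,0]*d,p[...,1]*d,d])
    R=cv2.Rodrigues(np.array(cal['rvec'],float))[0]
    return (P-np.array(cal['tvec']).ravel())@R
E
python3 - <<'E'
from h import *
o=telemetry.get_obs(); print({k:np.round(v,3) for k,v in o.items()})
for n in['scene','top']:
    im,d,c=look(n,n+'.png'); np.savez(n+'.npz',im=im,d=d,W=world(c,d))
E
```

```text
{'clock': np.float64(0.0), 'joint_pos': array([-1.205,  0.333, -0.065,  1.461,  0.022,  1.35 , -0.089]), 'joint_velocities': array([-0.001, -0.001, -0.   ,  0.   ,  0.   , -0.   ,  0.001]), 'tau': array([-1.0000e-03, -6.2545e+01,  4.8000e-02, -3.9161e+01,  1.6000e-02,
        1.0000e-02,  0.0000e+00]), 'position': array([0.237, 0.578, 0.231]), 'ee_rot': array([ 0.83 ,  0.557, -0.001,  0.   ]), 'ft_force': array([ 0.736,  0.396, -0.245]), 'torque': array([-0.019, -0.023,  0.064]), 'grip_width': np.float64(1.001)}
```

View pics/top.png

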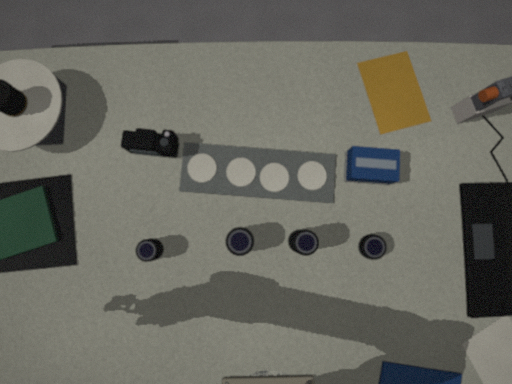

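View pics/scene.png

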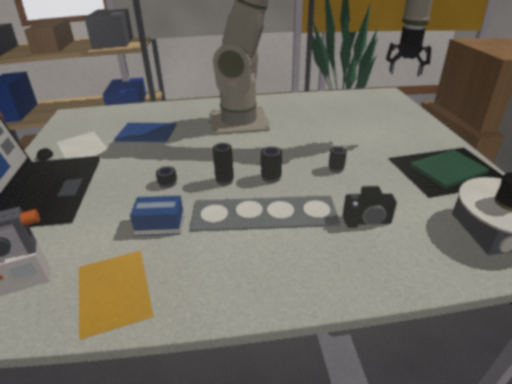

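Top view: camera body at (150,141) on the +y end, carton at (373,164) on the −y end, and cards at (202,167), (241,171), (274,177), (312,175). The lenses are short (149,250), medium (240,241), long (304,241) and pancake (373,246). So the order is a=pancake, b=short, c=medium, d=long.

Run:
```python
from h import *
z=np.load('top.npz');W=z['W'];im=z['im'];d=z['d']
g=im.min(2)
for n,(u,v) in dict(a=(202,167),b=(241,171),c=(274,177),d=(312,175)).items():
    m=np.zeros(g.shape,bool);m[v-18:v+19,u-18:u+19]=1
    m&=(g>150)
    nl,l=cv2.connectedComponents(m.astype(np.uint8)); k=l==l[v,u]
    p=W[k];(c,r)=cv2.minEnclosingCircle(p[:,:2].astype(np.float32)) 
    print(n,k.sum(),np.round(p.mean(0),4),np.round(c,4),round(r,4))
for n,(u,v) in dict(short=(149,250),med=(240,241),long=(304,241),pan=(373,246)).items():
    s=W[v-22:v+23,u-22:u+23].reshape(-1,3); s=s[np.isfinite(s).all(1)]
    top=np.percentile(s[:,2],97); q=s[s[:,2]>top-.008]
    c,r=cv2.minEnclosingCircle(q[:,:2].astype(np.float32))
    print(n,len(q),round(top,4),np.round(q.mean(0),4),np.round(c,4),round(r,4))
for n,(u,v) in dict(camera=(150,141),carton=(373,164)).items():
    s=W[v-25:v+26,u-35:u+36].reshape(-1,3);q=s[s[:,2]>.03];print(n,q.min(0),q.max(0))
b=W[60:64,200:300].reshape(-1,3);print('table',b.mean(0),(d==0).sum())
```

```text
a 196608 [ 0.6442  0.0186 -0.0745] [ 1.3374 -0.0124] 1.4357
b 196607 [ 0.6442  0.0186 -0.0745] [ 1.3374 -0.0124] 1.4357
c 196608 [ 0.6442  0.0186 -0.0745] [ 1.3374 -0.0124] 1.4357
d 196608 [ 0.6442  0.0186 -0.0745] [ 1.3374 -0.0124] 1.4357
short 425 0.073 [0.438  0.2812 0.0813] [0.4566 0.1751] 0.1386
med 662 0.0999 [0.4576 0.0629 0.11  ] [0.4576 0.0631] 0.0332
long 542 0.1257 [ 0.4533 -0.083   0.1368] [ 0.4627 -0.0373] 0.0779
pan 514 0.0479 [ 0.4353 -0.2611  0.0576] [ 0.4542 -0.1292] 0.1698
camera [0.47980682 0.03855494 0.03047278] [0.73140656 0.35049984 0.91027592]
carton [ 0.47980682 -0.33485069  0.03002271] [0.68202815 0.03855494 0.91027592]
table [0.93785485 0.0315214  0.00179483] 796
```

Run:
```python
from h import *
z=np.load('top.npz');W=z['W'];im=z['im'];d=z['d']
g=im.min(2); ok=d>0
for n,(u,v) in dict(a=(202,167),b=(241,171),c=(274,177),d=(312,175)).items():
    win=np.zeros(g.shape,bool);win[v-18:v+19,u-18:u+19]=1
    t=(float(g[v,u])+float(g[v-17,u]))/2
    k=cv2.connectedComponents((win&(g>t)).astype(np.uint8))[1]; k=(k==k[v,u])&ok
    p=W[k];c,r=cv2.minEnclosingCircle(p[:,:2].astype(np.float32)) 
    print(n,k.sum(),np.round(p.mean(0),4),np.round(c,4),round(r,4))
for n,(u,v,h) in dict(short=(149,250,.072),med=(240,241,.098),long=(304,241,.124),pan=(373,246,.046)).items():
    w=np.s_[v-20:v+21,u-20:u+21];s=W[w][ok[w]]
    q=s[abs(s[:,2]-h-.002)<.008]
    c,r=cv2.minEnclosingCircle(q[:,:2].astype(np.float32))
    print(n,len(q),np.round(q.mean(0),4),np.round(c,4),round(r,4))
for n,(u,v) in dict(camera=(150,141),carton=(373,164)).items():
    w=np.s_[v-25:v+26,u-35:u+36];s=W[w][ok[w]];q=s[s[:,2]>.03];print(n,q.min(0),q.max(0))
```

```text
a 649 [0.6449 0.1607 0.0104] [0.645  0.1605] 0.0383
b 659 [0.6326 0.0598 0.0103] [0.6321 0.0598] 0.0382
c 661 [ 0.6172 -0.0265  0.0105] [ 0.6176 -0.0267] 0.038
d 657 [ 0.6202 -0.1242  0.0105] [ 0.6208 -0.1249] 0.0385
short 420 [0.4375 0.2841 0.0714] [0.4379 0.2846] 0.0276
med 652 [0.4572 0.0632 0.0977] [0.4573 0.0632] 0.033
long 533 [ 0.4528 -0.0851  0.1238] [ 0.453  -0.0857] 0.0292
pan 507 [ 0.4347 -0.2652  0.0458] [ 0.4348 -0.266 ] 0.0317
camera [0.67356363 0.21909925 0.03047278] [0.73140656 0.35049984 0.10146646]
carton [ 0.59506096 -0.33485069  0.03002271] [ 0.68202815 -0.20944166  0.07436066]
```

Request:
servo_tool --deltas '[[[0, 0, 0], 0.12, 8.5], [[0, 0, 0], 0.12, 8.5], [[0, 0, 0], 0.12, 8.5], [[0, 0, 0], 0.12, 8.5], [[0, 0, 0], 0.12, 8.5], [[0, 0, 0], 0.12, 8.5], [[0, 0, 0], 0.12, 8.5], [[0, 0, 0], 0.12, 8.5], [[0, 0, 0], 0.12, 8.5], [[0, 0, 0], 0.1, 8.5]]' --force 40

```text
clock: 0.93
position: [0.2361, 0.5756, 0.2254]
ee_rot: [1.0, -0.022, -0.002, 0.005]
ft_force: [-0.2, -0.3, -0.4]
grip_width: 0.995
```

Request:
servo_tool --deltas '[[[1, 1.4, 0], -0.044, 8.5], [[1.8, 2.6, 0], 0, 8.5], [[1.8, 2.6, 0], 0, 8.5], [[1.8, 2.6, 0], 0, 8.5], [[1.8, 2.6, 0], 0, 8.5], [[1.8, 2.6, 0], 0, 8.5], [[1.8, 2.6, 0], 0, 8.5], [[1.8, 2.6, 0], 0, 8.5], [[1.8, 2.6, 0], 0, 8.5], [[1.8, 2.6, 0], 0, 8.5], [[1.8, 2.6, 0], 0, 8.5], [[0, 0, 0], 0, 8.5]]'

```text
clock: 1.93
position: [0.4272, 0.2866, 0.222]
ee_rot: [1.0, -0.001, -0.005, 0.008]
ft_force: [-0.3, -0.6, -0.0]
grip_width: 0.995
```

```bash
cat >> h.py <<'E'
def to(x,y,z):
    from scipy.spatial.transform import Rotation as Ro
    o=telemetry.get_obs(); R=Ro.from_quat(o['ee_rot'])
    yaw=np.arctan2(R.as_matrix()[1,0],R.as_matrix()[0,0])
    print('t',round(float(o['clock']),2),'pos',np.round(o['position'],4),'tilt',np.round(R.as_matrix()[:2,2],4),'turn',round(yaw,3),'shift cm',np.round(R.inv().apply(np.array([x,y,z])-o['position'])*100,2),'f',np.round(o['ft_force'],1),'w',round(float(o['grip_width']),3))
E
python3 -c "
from h import *
to(.438,.2845,.15)
im,d,c=look('wrist','w1.png')
W=world(c,d); q=W[(d>0)&(abs(W[...,2]-.072)<.008)]
q=q[np.hypot(q[:,0]-.438,q[:,1]-.2845)<.05]
print(len(q),cv2.minEnclosingCircle(q[:,:2].astype(np.float32)))
"
```

```text
t 1.93 pos [0.4272 0.2866 0.222 ] tilt [-0.0098 -0.017 ] turn -0.002 shift cm [1.15 0.08 7.19] f [-0.3 -0.6 -0. ] w 0.995
2157 ((0.4362131655216217, 0.2861675024032593), 0.02713705226778984)
```

View pics/w1.png

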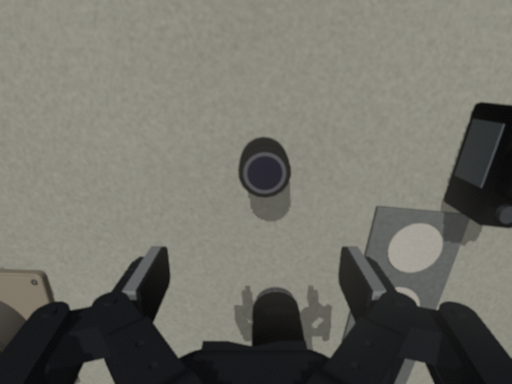

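Wrist view: the short lens is at (265,172), with camera body and cards at right. The wrist fix agrees with the top camera within 2 mm.

Request:
servo_tool --deltas '[[[0.5, 0.1, 1], 0, 8.5], [[0.5, 0, 2.5], 0, 8.5], [[0, 0, 2.5], 0, 8.5], [[0, 0, 2.5], 0, 8.5], [[0, 0, 2], 0, 8.5], [[0, 0, 1], 0, 8.5], [[0, 0, 0], 0, 8.5]]'

```text
clock: 2.57
position: [0.4321, 0.2908, 0.0981]
ee_rot: [1.0, 0.004, -0.006, 0.008]
ft_force: [-0.8, -0.3, -0.1]
grip_width: 1.0
```

```bash
python3 -c "
from h import *
to(.437,.285,.022)
"
```

```text
t 2.57 pos [0.4321 0.2908 0.0981] tilt [-0.0116 -0.0151] turn 0.008 shift cm [0.57 0.47 7.61] f [-0.8 -0.3 -0.1] w 1.0
```

Request:
servo_tool --deltas '[[[0.4, 0.4, 1], -0.008, 8.5], [[0.2, 0.1, 1.5], 0, 8.5], [[0, 0, 1.5], 0, 8.5], [[0, 0, 1.3], 0, 8.5], [[0.1, 0.1, 1], 0, 8.5], [[0, 0, 0.8], 0, 8.5], [[0, 0, 0.3], 0, 8.5], [[0, 0, 0], 0, 8.5]]'

```text
clock: 3.23
position: [0.4421, 0.2866, 0.0229]
ee_rot: [1.0, 0.011, -0.003, 0.005]
ft_force: [-0.2, 0.4, -0.3]
grip_width: 0.996
```

```bash
python3 -c "
from h import *
to(.437,.285,.022)
"
```

```text
t 3.23 pos [0.4421 0.2866 0.0229] tilt [-0.006  -0.0104] turn 0.022 shift cm [-0.51  0.15  0.09] f [-0.2  0.4 -0.3] w 0.996
```

Request:
servo_tool --deltas '[[[-0.4, 0.15, 0], -0.02, 8.5], [[0, 0, 0], 0, 8.5], [[0, 0, 0], 0, 6.5], [[0, 0, 0], 0, 6], [[0, 0, 0], 0, 5.6], [[0, 0, 0], 0, 5.2], [[0, 0, 0], 0, 4.8], [[0, 0, 0], 0, 4.8], [[0, 0, 0], 0, 4.8]]' --force 40

```text
clock: 3.98
position: [0.4388, 0.2861, 0.0256]
ee_rot: [1.0, 0.023, -0.002, 0.004]
ft_force: [-0.0, 0.7, -1.0]
grip_width: 0.626
```

```bash
python3 -c "
from h import *
to(.437,.285,.12)
"
```

```text
t 3.98 pos [0.4388 0.2861 0.0256] tilt [-0.0033 -0.0074] turn 0.045 shift cm [-0.22  0.17 -9.44] f [-0.   0.7 -1. ] w 0.626
```

Request:
servo_tool --deltas '[[[0, 0, -0.6], 0.045, 4.8], [[0, 0, -1.5], 0, 4.8], [[0, 0, -2], 0, 4.8], [[0.8, 1, -1.5], 0, 4.8], [[1.9, 2.3, -0.5], 0, 4.8], [[2.2, 2.6, 0], 0, 4.8], [[2.2, 2.6, 0], 0, 4.8], [[2.2, 2.6, 0], 0, 4.8], [[2.2, 2.6, 0], 0, 4.8], [[2, 2.3, 0], 0, 4.8], [[1, 1.2, 0], 0, 4.8], [[0, 0, 0], 0, 4.8]]'

```text
clock: 4.98
position: [0.5879, 0.1079, 0.088]
ee_rot: [1.0, 0.003, -0.003, 0.005]
ft_force: [-0.6, -0.9, -1.0]
grip_width: 0.625
```

```bash
python3 -c "
from h import *
to(.632,.060,.0366)
"
```

```text
t 4.98 pos [0.5879 0.1079 0.088 ] tilt [-0.0056 -0.0108] turn 0.006 shift cm [4.41 4.77 5.17] f [-0.6 -0.9 -1. ] w 0.625
```

Request:
servo_tool --deltas '[[[1, 1.1, 0], 0.006, 4.8], [[1.4, 1.5, 0], 0, 4.8], [[1.2, 1.3, 0.5], 0, 4.8], [[0.7, 0.8, 1], 0, 4.8], [[0, 0, 1], 0, 4.8], [[0, 0, 0.3], 0, 4.8], [[0, 0, 0], 0, 4.8]]'

```text
clock: 5.57
position: [0.6292, 0.0619, 0.0551]
ee_rot: [1.0, 0.001, -0.006, 0.005]
ft_force: [0.2, 0.4, -1.7]
grip_width: 0.623
```

```bash
python3 -c "
from h import *
to(.632,.060,.0366)
look('wrist','w2.png')
look('top','t2.png')
"
```

```text
t 5.57 pos [0.6292 0.0619 0.0551] tilt [-0.011  -0.0101] turn 0.001 shift cm [0.3  0.18 1.85] f [ 0.2  0.4 -1.7] w 0.623
```

View pics/w2.png

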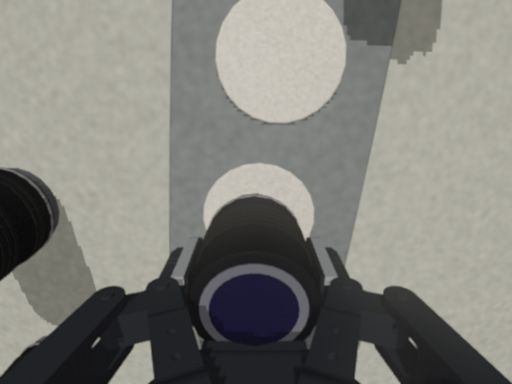

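Wrist view: the short lens is held (glass at (255,305)), with card b's +y part visible at (258,200) and card a at (281,57). Now I'll measure the lens against the card.

```bash
cat >> h.py <<'E'
def fitc(p,r):
    from scipy.optimize import least_squares
    s=least_squares(lambda c:np.hypot(p[:,0]-c[0],p[:,1]-c[1])-r,p[:,:2].mean(0),loss='soft_l1',f_scale=.001); return np.round(s.x,4),round(float(np.std(s.fun)),4)
def rel(card,lx,ly,ztop,r,fn=None):
    im,d,c=look('wrist',fn); W=world(c,d); ok=d>0; hs=im.astype(int); 
    white=ok&(im.min(2)>125)&(W[...,2]<.03)&(np.hypot(W[...,0]-card[0],W[...,1]-card[1])<.05)
    e=white&~cv2.erode(white.astype(np.uint8),np.ones((3,3))).astype(bool)
    p=W[e]; rad=np.hypot(p[:,0]-card[0],p[:,1]-card[1]); p=p[(rad>.033)]
    print('card',len(p),fitc(p,.038) if len(p)>10 else '')
    m=ok&(abs(W[...,2]-ztop)<.006)&(np.hypot(W[...,0]-lx,W[...,1]-ly)<r+.008)
    q=W[m]; 
    if len(q)>30: print('lens z',np.round(np.median(q[:,2]),4),'mec',cv2.minEnclosingCircle(q[:,:2].astype(np.float32)),'bbox',q.min(0).round(4),q.max(0).round(4))
E
python3 -c "
from h import *
rel((.632,.06),.629,.061,.072+.0295,.027)
"
```

```text
card 1154 (array([0.6308, 0.0673]), 0.0044)
lens z 0.1034 mec ((0.6292672157287598, 0.07104286551475525), 0.03254428133368492) bbox [0.597  0.0434 0.0955] [0.6616 0.0904 0.1075]
```

```bash
cat >> h.py <<'E'
def rel(card,lx,ly,ztop,fn=None):
    im,d,c=look('wrist',fn); W=world(c,d); ok=d>0; I=im.astype(int)
    white=ok&(im.min(2)>125)&(W[...,2]<.02)&(np.hypot(W[...,0]-card[0],W[...,1]-card[1])<.046)
    p=W[white]; h=cv2.convexHull(p[:,:2].astype(np.float32))[:,0]
    h=h[h[:,1]>np.median(p[:,1])]; print('card',len(p),len(h),fitc(h,.038))
    # glass: blue pixels, intersect rays with plane z=ztop
    g=((I[...,0]-I[...,2])>18)&(np.hypot(W[...,0]-lx,W[...,1]-ly)<.05)&(W[...,2]>.03)
    R=cv2.Rodrigues(np.array(c['rvec'],float))[0]; o=-R.T@np.array(c['tvec']).ravel()
    v=W[g]-o; q=o+v*((ztop-o[2])/v[:,2])[:,None]
    cc,r=cv2.minEnclosingCircle(q[:,:2].astype(np.float32))
    print('glass',len(q),'z',np.round(np.median(W[g][:,2]),4),'mean',q.mean(0).round(4),'mec',np.round(cc,4),round(r,4))
E
python3 -c "
from h import *
rel((.632,.06),.629,.061,.072+.0295)
"
```

```text
card 4941 24 (array([0.6303, 0.0685]), 0.0012)
glass 4198 z 0.1044 mean [0.6308 0.063  0.1015] mec [0.6303 0.0603] 0.0179
```

```bash
python3 -c "
from h import *
im,d,c=look('wrist'); W=world(c,d)
np.savez('w.npz',im=im,d=d,W=W)
print(im[20:260:12,259].min(1)); print(W[20:260:12,259].round(3).tolist())
w=(im.min(2)>165)&(d>0)&(W[...,2]<.03)
n,l,s,ce=cv2.connectedComponentsWithStats(w.astype(np.uint8))
for i in range(1,n):
  if s[i,4]>800:
    q=W[l==i]; print(s[i],cv2.minEnclosingCircle(q[:,:2].astype(np.float32)),q.min(0),q.max(0))
"
```

```text
[183 185 185 185 186 186 185 182 188 124 127 124 185 185 182  53  50  44
  36  30]
[[0.633, 0.182, 0.012], [0.633, 0.176, 0.011], [0.633, 0.169, 0.012], [0.633, 0.163, 0.012], [0.633, 0.156, 0.011], [0.633, 0.15, 0.013], [0.633, 0.143, 0.011], [0.633, 0.136, 0.011], [0.633, 0.129, 0.012], [0.633, 0.121, 0.01], [0.633, 0.113, 0.008], [0.633, 0.106, 0.008], [0.633, 0.098, 0.011], [0.633, 0.09, 0.01], [0.633, 0.082, 0.012], [0.633, 0.089, 0.052], [0.633, 0.09, 0.069], [0.633, 0.089, 0.081], [0.633, 0.089, 0.091], [0.633, 0.089, 0.101]]
[  215     0   128   123 12961] ((0.6446917057037354, 0.16229580342769623), 0.03798180818557739) [0.60700305 0.12487148 0.00720435] [0.68163185 0.19294809 0.0140701 ]
[ 203  163  109   74 3443] ((0.6320242285728455, 0.06175229325890541), 0.03740997985005379) [0.59486156 0.04661755 0.0090685 ] [0.66905871 0.09884881 0.0135254 ]
```

Request:
servo_tool --deltas '[[[0.15, 0.15, 0.3], 0, 4.8], [[0, 0, 0.4], 0, 4.8], [[0, 0, 0.3], 0, 4.8], [[0, 0, 0.2], 0, 4.8], [[0, 0, 0.1], 0, 4.8], [[0, 0, 0], 0, 4.8]]'

```text
clock: 6.32
position: [0.6324, 0.0615, 0.0442]
ee_rot: [1.0, 0.001, -0.003, 0.004]
ft_force: [-0.7, -0.8, -1.0]
grip_width: 0.622
```

```bash
python3 -c "
from h import *
to(.631,.060,.0366)
"
```

```text
t 6.32 pos [0.6324 0.0615 0.0442] tilt [-0.006  -0.0084] turn 0.003 shift cm [-0.13  0.15  0.76] f [-0.7 -0.8 -1. ] w 0.622
```

Request:
servo_tool --deltas '[[[-0.1, 0.15, 0.2], 0, 4.8], [[0, 0, 0.2], 0, 4.8], [[0, 0, 0.2], 0, 4.8], [[0, 0, 0.15], 0, 4.8], [[0, 0, 0.1], 0, 4.8], [[0, 0, 0.1], 0, 4.8], [[0, 0, 0], 0, 4.8]]'

```text
clock: 6.9
position: [0.6315, 0.0596, 0.037]
ee_rot: [1.0, 0.001, -0.003, 0.004]
ft_force: [-0.7, -0.1, -1.7]
grip_width: 0.623
```

```bash
python3 -c "
from h import *
to(.631,.060,.0366)
"
```

```text
t 6.9 pos [0.6315 0.0596 0.037 ] tilt [-0.0057 -0.007 ] turn 0.002 shift cm [-0.05 -0.04  0.04] f [-0.7 -0.1 -1.7] w 0.623
```

Request:
servo_tool --deltas '[[[0, 0, 0.06], 0, 4.8], [[0, 0, 0.06], 0, 4.8], [[0, 0, 0.06], 0, 4.8], [[0, 0, 0], 0, 4.8]]'

```text
clock: 7.23
position: [0.6318, 0.0597, 0.0367]
ee_rot: [1.0, 0.001, -0.003, 0.003]
ft_force: [-0.1, 0.4, -2.3]
grip_width: 0.621
```

Request:
servo_tool --deltas '[[[0, 0, 0.1], 0, 4.8], [[0, 0, 0.1], 0, 4.8], [[0, 0, 0.1], 0, 4.8]]'

```text
clock: 7.48
position: [0.632, 0.0597, 0.0366]
ee_rot: [1.0, 0.001, -0.003, 0.002]
ft_force: [-7.5, -0.1, 12.2]
grip_width: 0.624
```

Request:
servo_tool --deltas '[[[0, 0, 0], 0, 4.8], [[0, 0, 0], 0, 5.5], [[0, 0, 0], 0, 5.8], [[0, 0, 0], 0, 6.4], [[0, 0, 0], 0, 7.2], [[0, 0, 0], 0, 8], [[0, 0, 0], 0, 8.5], [[0, 0, 0], 0, 8.5]]'

```text
clock: 8.15
position: [0.6326, 0.0598, 0.0361]
ee_rot: [1.0, 0.001, -0.002, 0.003]
ft_force: [0.6, -0.1, -0.5]
grip_width: 0.998
```

```bash
python3 -c "
from h import *
to(.632,.06,.17)
"
```

```text
t 8.15 pos [0.6326 0.0598 0.0361] tilt [-0.0039 -0.0052] turn 0.002 shift cm [ -0.11   0.05 -13.39] f [ 0.6 -0.1 -0.5] w 0.998
```

Request:
servo_tool --deltas '[[[0, 0, -0.8], 0, 8.5], [[0, 0, -2], 0, 8.5], [[0, 0, -2.5], 0, 8.5], [[0, 0, -2.8], 0, 8.5], [[0, 0, -2.8], 0, 8.5], [[-1, 0, -2.5], 0, 8.5], [[-2.5, 0, -1], 0, 8.5], [[-3, 0, 0], 0, 8.5], [[-3, 0, 0], 0, 8.5], [[-3, 0, 0], 0, 8.5], [[-3, 0, 0], 0, 8.5], [[-1, 0, 0], 0, 8.5]]'

```text
clock: 9.15
position: [0.4637, 0.0586, 0.1928]
ee_rot: [1.0, -0.0, 0.0, 0.003]
ft_force: [1.3, 0.5, 0.6]
grip_width: 0.997
```

```bash
python3 -c "
from h import *
to(.457,.063,.04)
im,d,c=look('wrist'); W=world(c,d); q=W[(d>0)&(abs(W[...,2]-.098)<.006)]
q=q[np.hypot(q[:,0]-.457,q[:,1]-.063)<.045]
print(len(q),cv2.minEnclosingCircle(q[:,:2].astype(np.float32)))
im,d,c=look('top','t3.png');W=world(c,d); q=W[(d>0)&(abs(W[...,2]-.083)<.006)]
q=q[np.hypot(q[:,0]-.632,q[:,1]-.06)<.04]
print(len(q),cv2.minEnclosingCircle(q[:,:2].astype(np.float32)))
"
```

```text
t 9.15 pos [0.4637 0.0586 0.1928] tilt [ 0.0005 -0.0055] turn -0.001 shift cm [-0.68 -0.52 15.28] f [1.3 0.5 0.6] w 0.997
4664 ((0.45561155676841736, 0.06413000077009201), 0.03307019919157028)
394 ((0.6334173679351807, 0.05901537835597992), 0.026925168931484222)
```

Request:
servo_tool --deltas '[[[-0.4, -0.3, 1], 0, 8.5], [[-0.3, -0.2, 2], 0, 8.5], [[0, 0, 2], 0, 8.5], [[0, 0, 1], 0, 8.5], [[0, 0, 0], 0, 8.5]]'

```text
clock: 9.67
position: [0.4619, 0.0645, 0.1313]
ee_rot: [1.0, -0.001, 0.004, 0.002]
ft_force: [-1.0, 0.3, 0.2]
grip_width: 0.996
```

```bash
python3 -c "
from h import *
to(.4567,.0636,.04)
"
```

```text
t 9.67 pos [0.4619 0.0645 0.1313] tilt [ 0.0074 -0.0034] turn -0.002 shift cm [-0.58  0.06  9.12] f [-1.   0.3  0.2] w 0.996
```

Request:
servo_tool --deltas '[[[-0.4, 0, 0.3], 0, 8.5], [[-0.1, 0, 1], 0, 8.5], [[0, 0, 1.5], 0, 8.5], [[0, 0, 1.6], 0, 8.5], [[0, 0, 1.6], 0, 8.5], [[0, 0, 1.4], 0, 8.5], [[0, 0, 0.9], 0, 8.5], [[0, 0, 0.4], 0, 8.5], [[0, 0, 0], 0, 8.5]]'

```text
clock: 10.42
position: [0.4603, 0.0644, 0.0396]
ee_rot: [1.0, -0.002, 0.006, 0.002]
ft_force: [0.1, 0.1, 0.7]
grip_width: 0.997
```

```bash
python3 -c "
from h import *
to(.4567,.0636,.04)
"
```

```text
t 10.42 pos [0.4603 0.0644 0.0396] tilt [ 0.0116 -0.0039] turn -0.003 shift cm [-0.36  0.08 -0.04] f [0.1 0.1 0.7] w 0.997
```

Request:
servo_tool --deltas '[[[-0.3, 0.08, 0], 0, 8.5], [[0, 0, 0], 0, 8], [[0, 0, 0], 0, 7.2], [[0, 0, 0], 0, 6.8], [[0, 0, 0], 0, 6.4], [[0, 0, 0], 0, 6], [[0, 0, 0], 0, 6], [[0, 0, 0], 0, 6], [[0, 0, 0], 0, 6]]'

```text
clock: 11.17
position: [0.458, 0.0639, 0.042]
ee_rot: [1.0, -0.002, 0.007, 0.001]
ft_force: [1.2, -0.5, -2.9]
grip_width: 0.764
```

```bash
python3 -c "
from h import *
to(.617,-.0266,.1)
"
```

```text
t 11.17 pos [0.458  0.0639 0.042 ] tilt [ 0.0142 -0.0023] turn -0.003 shift cm [16.01  9.01 -5.56] f [ 1.2 -0.5 -2.9] w 0.764
```

Request:
servo_tool --deltas '[[[0, 0, -0.6], 0, 6], [[0, 0, -1.5], 0, 6], [[0, 0.5, -2], 0, 6], [[0, 1.5, -1], 0, 6], [[0.8, 2.2, 0], 0, 6], [[1.8, 2, 0], 0, 6], [[2.4, 1.5, 0], 0, 6], [[2.6, 0.6, 0], 0, 6], [[2.6, 0, 0], 0, 6], [[2.4, 0, 0], 0, 6], [[1.4, 0, 0], 0, 6], [[0, 0, 0], 0, 6]]'

```text
clock: 12.17
position: [0.6008, -0.0328, 0.1]
ee_rot: [1.0, -0.002, 0.008, 0.002]
ft_force: [-1.6, 0.7, -3.9]
grip_width: 0.764
```

```bash
python3 -c "
from h import *
to(.6165,-.0266,.053)
"
```

```text
t 12.17 pos [ 0.6008 -0.0328  0.1   ] tilt [ 0.0156 -0.0046] turn -0.004 shift cm [ 1.49 -0.65  4.72] f [-1.6  0.7 -3.9] w 0.764
```

Request:
servo_tool --deltas '[[[0.7, -0.4, 0.5], 0, 6], [[0.5, -0.2, 1], 0, 6], [[0.2, 0, 1], 0, 6], [[0, 0, 0.8], 0, 6], [[0, 0, 0.4], 0, 6], [[0, 0, 0], 0, 6]]'

```text
clock: 12.67
position: [0.6138, -0.029, 0.0581]
ee_rot: [1.0, -0.002, 0.006, 0.003]
ft_force: [0.8, -0.1, -3.3]
grip_width: 0.769
```

```bash
python3 -c "
from h import *
to(.616,-.026,.053)
"
```

```text
t 12.67 pos [ 0.6138 -0.029   0.0581] tilt [ 0.0121 -0.0055] turn -0.005 shift cm [ 0.22 -0.3   0.51] f [ 0.8 -0.1 -3.3] w 0.769
```

```bash
cat >> h.py <<'E'
def rel2(card,lens,ztop,r):
    im,d,c=look('wrist'); W=world(c,d); ok=d>0; I=im.astype(int)
    w=ok&(im.min(2)>165)&(W[...,2]<.03)&(np.hypot(W[...,0]-card[0],W[...,1]-card[1])<.048)
    q=W[w]; print('card xmid',round((q[:,0].min()+q[:,0].max())/2,4),'y',round(q[:,1].max()-.038,4))
    m=ok&(abs(W[...,0]-lens[0])<.006)&(W[...,2]>.02)&(W[...,2]<ztop-.005)&(abs(W[...,1]-lens[1])<r+.01)
    print('lens y',round(np.median(W[m][:,1])-r,4))
    g=((I[...,0]-I[...,2])>18)&(np.hypot(W[...,0]-lens[0],W[...,1]-lens[1])<.05)&(W[...,2]>.03)
    R=cv2.Rodrigues(np.array(c['rvec'],float))[0]; o=-R.T@np.array(c['tvec']).ravel()
    v=W[g]-o; q=o+v*((ztop-o[2])/v[:,2])[:,None]
    print('glass',len(q),np.round(cv2.minEnclosingCircle(q[:,:2].astype(np.float32))[0],4),'z',np.median(W[g][:,2]).round(4))
E
python3 -c "
from h import *
rel2((.6174,-.0266),(.614,-.029),.098+.016,.033)
"
```

```text
card xmid 0.6168 y -0.0257
lens y -0.0288
glass 5822 [ 0.6135 -0.0292] z 0.1157
```

Request:
servo_tool --deltas '[[[0.3, -0.25, 0], 0, 6], [[0, 0, 0.15], 0, 6], [[0, 0, 0.15], 0, 6], [[0, 0, 0.1], 0, 6], [[0, 0, 0], 0, 6]]'

```text
clock: 13.13
position: [0.6174, -0.026, 0.0555]
ee_rot: [1.0, -0.002, 0.007, 0.002]
ft_force: [0.1, 1.1, -2.5]
grip_width: 0.763
```

```bash
python3 -c "
from h import *
to(.6170,-.026,.053)
"
```

```text
t 13.13 pos [ 0.6174 -0.026   0.0555] tilt [ 0.014  -0.0048] turn -0.004 shift cm [-0.04 -0.    0.25] f [ 0.1  1.1 -2.5] w 0.763
```

Request:
servo_tool --deltas '[[[0, 0, 0.1], 0, 6], [[0, 0, 0.1], 0, 6], [[0, 0, 0.1], 0, 6], [[0, 0, 0.1], 0, 6]]'

```text
clock: 13.47
position: [0.6179, -0.0263, 0.0527]
ee_rot: [1.0, -0.002, 0.008, 0.002]
ft_force: [-9.2, -0.0, 15.8]
grip_width: 0.766
```

Request:
servo_tool --deltas '[[[0, 0, 0], 0, 6], [[0, 0, 0], 0, 6.7], [[0, 0, 0], 0, 7], [[0, 0, 0], 0, 7.5], [[0, 0, 0], 0, 8], [[0, 0, 0], 0, 8.5], [[0, 0, 0], 0, 8.5]]'

```text
clock: 14.05
position: [0.6194, -0.0266, 0.0542]
ee_rot: [1.0, -0.003, 0.009, 0.002]
ft_force: [-0.5, 0.5, 0.3]
grip_width: 1.0
```

Request:
servo_tool --deltas '[[[0, 0, -0.8], 0, 8.5], [[0, 0, -1.5], 0, 8.5], [[0, 0, -2.2], 0, 8.5], [[0, 0, -2.6], 0, 8.5], [[0, 0, -2.8], 0, 8.5], [[0, 0, -2.6], 0, 8.5], [[-1, 0.5, -1.8], 0, 8.5], [[-2.5, 0.9, -1.2], 0, 8.5], [[-3, 1.1, 0], 0, 8.5], [[-3, 1.1, 0], 0, 8.5], [[-3, 1.1, 0], 0, 8.5], [[-2, 0.7, 0], 0, 8.5]]'

```text
clock: 15.05
position: [0.4687, -0.08, 0.2193]
ee_rot: [1.0, -0.001, 0.011, 0.003]
ft_force: [-0.5, -0.8, 0.6]
grip_width: 0.995
```

```bash
cat >> h.py <<'E'
def at(cam,x,y,z,r):
    im,d,c=look(cam);W=world(c,d); q=W[(d>0)&(abs(W[...,2]-z)<.006)]
    q=q[np.hypot(q[:,0]-x,q[:,1]-y)<r+.01]
    if len(q): print(cam,len(q),np.round(cv2.minEnclosingCircle(q[:,:2].astype(np.float32))[0],4),q.mean(0).round(4))
E
python3 -c "
from h import *
to(.453,-.0857,.066)
at('wrist',.453,-.0857,.124,.029)
at('top',.6174,-.0266,.109,.033)
"
```

```text
t 15.05 pos [ 0.4687 -0.08    0.2193] tilt [ 0.0227 -0.0057] turn -0.002 shift cm [-1.92  0.49 15.29] f [-0.5 -0.8  0.6] w 0.995
wrist 3494 [ 0.4517 -0.0842] [ 0.4516 -0.0826  0.1248]
top 628 [ 0.6188 -0.0273] [ 0.6182 -0.027   0.1089]
```

Request:
servo_tool --deltas '[[[-0.8, 0.3, 0.5], 0, 8.5], [[-0.8, 0.1, 1], 0, 8.5], [[-0.2, 0, 2], 0, 8.5], [[0, 0, 2], 0, 8.5], [[0, 0, 0.5], 0, 8.5], [[0, 0, 0], 0, 8.5]]'

```text
clock: 15.65
position: [0.454, -0.0844, 0.1622]
ee_rot: [1.0, -0.002, 0.016, 0.0]
ft_force: [0.2, 1.2, -0.1]
grip_width: 0.995
```

```bash
python3 -c "
from h import *
to(.4525,-.085,.066)
"
```

```text
t 15.65 pos [ 0.454  -0.0844  0.1622] tilt [ 0.0321 -0.001 ] turn -0.005 shift cm [-0.46  0.06  9.61] f [ 0.2  1.2 -0.1] w 0.995
```

Request:
servo_tool --deltas '[[[3, 0, 0], 0, 8.5], [[3, 0, 0], 0, 8.5], [[3, 0, 0], 0, 8.5]]'

```text
clock: 15.9
position: [0.5439, -0.0845, 0.1677]
ee_rot: [1.0, -0.003, 0.016, -0.002]
ft_force: [0.5, -0.5, 0.2]
grip_width: 0.998
```

Request:
servo_tool --deltas '[[[0, 0, 0], 0, 8.5], [[0, 0, 0], 0, 8.5], [[-0.5, 0, 0], 0, 8.5], [[-0.9, 0, 0], 0, 8.5], [[-0.9, 0, 0], 0, 8.5], [[-0.9, 0, 0], 0, 8.5], [[-0.9, 0, 0], 0, 8.5], [[-0.9, 0, 0], 0, 8.5], [[-0.9, 0, 0], 0, 8.5], [[-0.9, 0, 0], 0, 8.5], [[-0.9, 0, 0], 0, 8.5], [[-0.5, 0, 0], 0, 8.5]]'

```text
clock: 16.9
position: [0.4541, -0.0829, 0.1685]
ee_rot: [1.0, -0.001, 0.019, -0.003]
ft_force: [0.3, -0.7, -0.1]
grip_width: 0.995
```

```bash
python3 -c "
from h import *
to(.4525,-.085,.066)
"
```

```text
t 16.9 pos [ 0.4541 -0.0829  0.1685] tilt [0.0371 0.0067] turn -0.003 shift cm [-0.54  0.28 10.24] f [ 0.3 -0.7 -0.1] w 0.995
```

Request:
servo_tool --deltas '[[[0, 0, 0], 0, 8.5], [[0, 0, 0], 0, 8.5], [[0, 0, 0], 0, 8.5], [[0, 0, 0], 0, 8.5], [[0, 0, 0], 0, 8.5], [[0, 0, 0], 0, 8.5]]'

```text
clock: 17.4
position: [0.4523, -0.0826, 0.1694]
ee_rot: [1.0, -0.001, 0.02, -0.005]
ft_force: [-0.6, -0.3, 0.5]
grip_width: 0.995
```

```bash
python3 -c "
from h import *
to(.4525,-.085,.066)
look('wrist');to(.4525,-.085,.066)
look('wrist');to(.4525,-.085,.066)
"
```

```text
t 17.4 pos [ 0.4523 -0.0826  0.1694] tilt [0.0397 0.0096] turn -0.003 shift cm [-0.39  0.34 10.33] f [-0.6 -0.3  0.5] w 0.995
t 17.45 pos [ 0.4523 -0.0826  0.1694] tilt [0.0396 0.0096] turn -0.003 shift cm [-0.39  0.34 10.33] f [0.8 0.7 0. ] w 0.993
t 17.5 pos [ 0.4523 -0.0826  0.1694] tilt [0.0395 0.0096] turn -0.003 shift cm [-0.39  0.34 10.33] f [-0.3 -0.3 -0. ] w 0.997
```

Request:
servo_tool --deltas '[[[0, 0, 0], 0, 8.5], [[0, 0, 0], 0, 8.5], [[0, 0, 0], 0, 8.5], [[0, 0, 0], 0, 8.5], [[0, 0, 0], 0, 8.5], [[0, 0, 0], 0, 8.5]]'

```text
clock: 18.0
position: [0.4525, -0.0827, 0.169]
ee_rot: [1.0, -0.001, 0.019, -0.004]
ft_force: [-0.8, -0.3, -1.2]
grip_width: 0.998
```

```bash
python3 -c "
from h import *
to(.4525,-.085,.066)
"
```

```text
t 18.0 pos [ 0.4525 -0.0827  0.169 ] tilt [0.0386 0.0088] turn -0.003 shift cm [-0.39  0.32 10.29] f [-0.8 -0.3 -1.2] w 0.998
```

Request:
servo_tool --deltas '[[[0, -4, 0], 0, 8.5], [[0, -4, 0], 0, 8.5], [[0, 0, 0], 0, 8.5]]'

```text
clock: 18.25
position: [0.453, -0.0021, 0.1701]
ee_rot: [1.0, -0.004, 0.02, -0.004]
ft_force: [0.2, 0.7, -0.3]
grip_width: 0.995
```

```bash
python3 -c "
from h import *
to(.4525,-.085,.066)
"
```

```text
t 18.25 pos [ 0.453  -0.0021  0.1701] tilt [0.0401 0.0085] turn -0.009 shift cm [-0.4   8.39 10.33] f [ 0.2  0.7 -0.3] w 0.995
```

Request:
servo_tool --deltas '[[[0, 4, 0], 0, 8.5], [[0, 4, 0], 0, 8.5], [[0, 0, 0], 0, 8.5]]'

```text
clock: 18.5
position: [0.4533, -0.0799, 0.1697]
ee_rot: [1.0, 0.002, 0.021, -0.004]
ft_force: [-0.3, 0.2, 0.1]
grip_width: 0.992
```

```bash
python3 -c "
from h import *
to(.4525,-.085,.066)
"
```

```text
t 18.5 pos [ 0.4533 -0.0799  0.1697] tilt [0.0414 0.0087] turn 0.003 shift cm [-0.51  0.6  10.36] f [-0.3  0.2  0.1] w 0.992
```

Request:
servo_tool --deltas '[[[4, 0, 0], 0, 8.5], [[4, 0, 0], 0, 8.5], [[0, 0, 0], 0, 8.5], [[0, 0, 0], 0, 8.5]]'

```text
clock: 18.83
position: [0.5331, -0.0821, 0.1707]
ee_rot: [1.0, -0.0, 0.019, -0.005]
ft_force: [-1.2, -0.9, -0.4]
grip_width: 0.997
```

Request:
servo_tool --deltas '[[[0, 0, -4], 0, 8.5], [[0, 0, -4], 0, 8.5], [[0, 0, 0], 0, 8.5], [[0, 0, 0], 0, 8.5]]'

```text
clock: 19.17
position: [0.5277, -0.0828, 0.2516]
ee_rot: [1.0, -0.0, 0.016, -0.004]
ft_force: [-0.4, 0.2, -0.5]
grip_width: 0.995
```

Request:
servo_tool --deltas '[[[0, 0, 4], 0, 8.5], [[0, 0, 4], 0, 8.5], [[0, 0, 0], 0, 8.5], [[0, 0, 0], 0, 8.5]]'

```text
clock: 19.5
position: [0.5307, -0.0818, 0.1727]
ee_rot: [1.0, -0.0, 0.019, -0.006]
ft_force: [-0.0, -0.2, 1.1]
grip_width: 0.992
```

Request:
servo_tool --deltas '[[[-4, 0, 0], 0, 8.5], [[-4, 0, 0], 0, 8.5], [[0, 0, 0], 0, 8.5], [[0, 0, 0], 0, 8.5]]'

```text
clock: 19.83
position: [0.4465, -0.0825, 0.1698]
ee_rot: [1.0, -0.0, 0.015, -0.003]
ft_force: [0.9, 0.0, 0.7]
grip_width: 0.996
```

Request:
servo_tool --deltas '[[[4, 0, 0], 0, 8.5], [[4, 0, 0], 0, 8.5], [[0, 0, 0], 0, 8.5], [[0, 0, 0], 0, 8.5], [[-4, 0, 0], 0, 8.5], [[-4, 0, 0], 0, 8.5], [[0, 0, 0], 0, 8.5], [[0, 0, 0], 0, 8.5]]'

```text
clock: 20.5
position: [0.4474, -0.0828, 0.1729]
ee_rot: [1.0, 0.0, 0.014, -0.002]
ft_force: [0.6, 0.6, 1.2]
grip_width: 0.997
```

Request:
servo_tool --deltas '[[[4, 0, 0], 0, 8.5], [[4, 0, 0], 0, 8.5], [[0, 0, 0], 0, 8.5], [[0, 0, 0], 0, 8.5], [[-4, 0, 0], 0, 8.5], [[-4, 0, 0], 0, 8.5], [[0, 0, 0], 0, 8.5], [[0, 0, 0], 0, 8.5]]'

```text
clock: 21.17
position: [0.4469, -0.0828, 0.172]
ee_rot: [1.0, 0.001, 0.012, -0.001]
ft_force: [0.9, 0.5, -0.6]
grip_width: 0.995
```

```bash
python3 -c "
from h import *
to(.4525,-.085,.066)
"
```

```text
t 21.17 pos [ 0.4469 -0.0828  0.172 ] tilt [0.0248 0.0026] turn 0.003 shift cm [ 0.29  0.25 10.61] f [ 0.9  0.5 -0.6] w 0.995
```

Request:
servo_tool --deltas '[[[0.3, 0.2, 2.5], 0, 8.5], [[0, 0, 3], 0, 8.5], [[0, 0, 3], 0, 8.5], [[0, 0, 1.8], 0, 8.5], [[0, 0, 0], 0, 8.5]]'

```text
clock: 21.58
position: [0.4589, -0.0844, 0.0717]
ee_rot: [1.0, 0.001, 0.02, -0.003]
ft_force: [-1.5, -0.9, -0.8]
grip_width: 0.995
```

```bash
python3 -c "
from h import *
to(.4525,-.085,.066)
"
```

```text
t 21.58 pos [ 0.4589 -0.0844  0.0717] tilt [0.0402 0.0067] turn 0.002 shift cm [-0.66  0.06  0.55] f [-1.5 -0.9 -0.8] w 0.995
```

Request:
servo_tool --deltas '[[[-0.6, 0, 0.3], 0, 8.5], [[0, 0, 0], 0, 7.5], [[0, 0, 0], 0, 6.5], [[0, 0, 0], 0, 6], [[0, 0, 0], 0, 5.7], [[0, 0, 0], 0, 5.2], [[0, 0, 0], 0, 5.2], [[0, 0, 0], 0, 5.2]]'

```text
clock: 22.25
position: [0.455, -0.0846, 0.0731]
ee_rot: [1.0, 0.001, 0.023, -0.004]
ft_force: [-1.3, 0.2, -5.2]
grip_width: 0.683
```

```bash
python3 -c "
from h import *
to(.6195,-.1245,.12)
"
```

```text
t 22.25 pos [ 0.455  -0.0846  0.0731] tilt [0.0451 0.0077] turn 0.002 shift cm [16.63  3.99 -3.97] f [-1.3  0.2 -5.2] w 0.683
```

Request:
servo_tool --deltas '[[[0, 0, -0.8], 0, 5.2], [[0, 0.5, -2], 0, 5.2], [[0.5, 1.5, -2], 0, 5.2], [[1.5, 1.5, -0.5], 0, 5.2], [[2.5, 0.6, 0], 0, 5.2], [[3, 0, 0], 0, 5.2], [[3, 0, 0], 0, 5.2], [[3, 0, 0], 0, 5.2], [[2, 0, 0], 0, 5.2], [[0, 0, 0], 0, 5.2]]'

```text
clock: 23.08
position: [0.612, -0.1261, 0.1382]
ee_rot: [1.0, 0.002, 0.022, -0.005]
ft_force: [0.0, 0.8, -5.1]
grip_width: 0.671
```

```bash
python3 -c "
from h import *
to(.6195,-.1245,.084)
rel2((.621,-.1246),(.616,-.124),.124+.040,.029)
look('wrist','w4.png')
"
```

```text
t 23.08 pos [ 0.612  -0.1261  0.1382] tilt [0.0431 0.0102] turn 0.005 shift cm [ 0.52 -0.1   5.45] f [ 0.   0.8 -5.1] w 0.671
card xmid 0.6185 y -0.1346
lens y -0.126
glass 4979 [ 0.6167 -0.1526] z 0.1909
```

View pics/w4.png

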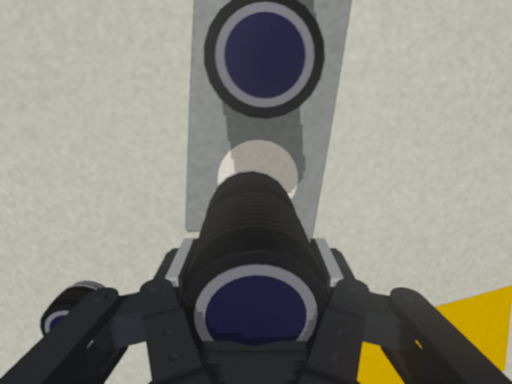

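Wrist view: the long lens is held, glass at (254,310) and card d at (258,172), partly in shadow. The medium lens stands well centred on card c at (264,55).

Request:
servo_tool --deltas '[[[0.4, -0.1, 1.5], 0, 5.2], [[0, 0, 1.8], 0, 5.2], [[0, 0, 1.0], 0, 5.2], [[0, 0, 0], 0, 5.2]]'

```text
clock: 23.52
position: [0.6117, -0.1261, 0.0952]
ee_rot: [1.0, 0.001, 0.02, -0.006]
ft_force: [-1.2, 0.4, -3.8]
grip_width: 0.672
```

```bash
python3 -c "
from h import *
to(.6195,-.1245,.084)
z=telemetry.get_obs()['position'][2]-.0731+.124
rel2((.621,-.1246),(.618,-.124),z,.029)
im,d,c=look('wrist');W=world(c,d)
m=(d>0)&(abs(W[...,1]+.1246+.029-.058)<.012)
for lo in np.arange(.02,.18,.02):
    k=(d>0)&(W[...,2]>lo)&(W[...,2]<lo+.02)&(np.hypot(W[...,0]-.619,W[...,1]+.1246)<.036)&(W[...,1]>-.115)&(im.max(2)<90)
    q=W[k]
    if len(q)>40: print(round(lo,2),len(q),fitc(q,.029))
"
```

```text
t 23.52 pos [ 0.6117 -0.1261  0.0952] tilt [0.0397 0.0111] turn 0.001 shift cm [ 0.73 -0.14  1.16] f [-1.2  0.4 -3.8] w 0.672
card xmid 0.6194 y -0.1343
lens y -0.1267
glass 5098 [ 0.6139 -0.1305] z 0.1479
0.04 403 (array([ 0.6114, -0.071 ]), 0.0051)
0.06 862 (array([ 0.6111, -0.1261]), 0.0004)
0.08 897 (array([ 0.6108, -0.1256]), 0.0003)
0.1 1548 (array([ 0.6108, -0.1256]), 0.0005)
0.12 2577 (array([ 0.6108, -0.1262]), 0.0006)
0.14 5641 (array([ 0.6138, -0.1292]), 0.0055)
0.16 2783 (array([ 0.6117, -0.1293]), 0.0047)
```

Request:
servo_tool --deltas '[[[0.8, -0.1, 0.3], 0, 5.2], [[0, 0, 0.2], 0, 5.2], [[0, 0, 0], 0, 5.2]]'

```text
clock: 23.87
position: [0.6224, -0.1257, 0.0951]
ee_rot: [1.0, 0.0, 0.023, -0.006]
ft_force: [-0.6, -0.6, -5.5]
grip_width: 0.676
```

```bash
cat >> h.py <<'E'
def axis(x,y,r,lo,hi):
    im,d,c=look('wrist');W=world(c,d)
    for a in np.arange(lo,hi,.02):
        k=(d>0)&(W[...,2]>a)&(W[...,2]<a+.02)&(np.hypot(W[...,0]-x,W[...,1]-y)<r+.008)&(W[...,1]>y+.01)&(im.max(2)<90)
        q=W[k]
        if len(q)>40: print(round(a,2),len(q),fitc(q,r))
E
python3 -c "
from h import *
to(.6205,-.1245,.084)
axis(.62,-.125,.029,.04,.12)
"
```

```text
t 23.87 pos [ 0.6224 -0.1257  0.0951] tilt [0.0455 0.011 ] turn 0.0 shift cm [-0.24 -0.11  1.1 ] f [-0.6 -0.6 -5.5] w 0.676
0.04 446 (array([ 0.622 , -0.1249]), 0.0003)
0.06 851 (array([ 0.6218, -0.1255]), 0.0004)
0.08 896 (array([ 0.6193, -0.071 ]), 0.006)
0.1 1693 (array([ 0.6212, -0.1249]), 0.0006)
```

Request:
servo_tool --deltas '[[[-0.15, 0, 0.3], 0, 5.2], [[0, 0, 0.3], 0, 5.2], [[0, 0, 0.2], 0, 5.2], [[0, 0, 0.1], 0, 5.2]]'

```text
clock: 24.25
position: [0.622, -0.1256, 0.0864]
ee_rot: [1.0, 0.0, 0.024, -0.005]
ft_force: [-0.6, 0.1, -5.2]
grip_width: 0.673
```

Request:
servo_tool --deltas '[[[-0.05, 0, 0.1], 0, 5.2], [[0, 0, 0.1], 0, 5.2], [[0, 0, 0.1], 0, 5.2]]'

```text
clock: 24.5
position: [0.6216, -0.1257, 0.0839]
ee_rot: [1.0, 0.0, 0.024, -0.006]
ft_force: [-6.5, 1.0, 14.2]
grip_width: 0.67
```

Request:
servo_tool --deltas '[[[0, 0, 0], 0, 5.8], [[0, 0, 0], 0, 6.3], [[0, 0, 0], 0, 7], [[0, 0, 0], 0, 8], [[0, 0, 0], 0, 8.5], [[0, 0, 0], 0, 8.5]]'

```text
clock: 25.0
position: [0.6238, -0.1263, 0.0863]
ee_rot: [1.0, 0.0, 0.026, -0.005]
ft_force: [0.6, -0.4, -0.4]
grip_width: 0.992
```

Request:
servo_tool --deltas '[[[0, 0, -1], 0, 8.5], [[0, 0, -2.5], 0, 8.5], [[0, 0, -3], 0, 8.5], [[0, 0, -3], 0, 8.5], [[-3, 0, -2], 0, 8.5], [[-3.5, 2, 0], 0, 8.5], [[-3.5, 2, 0], 0, 8.5], [[-3.5, 2.5, 0], 0, 8.5], [[-3, 2.5, 0], 0, 8.5], [[-1, 2.5, 0], 0, 8.5], [[0, 1.5, 0], 0, 8.5], [[0, 0, 0], 0, 8.5]]'

```text
clock: 26.0
position: [0.4376, -0.2619, 0.2027]
ee_rot: [0.999, 0.001, 0.031, -0.007]
ft_force: [-0.4, -0.4, -0.3]
grip_width: 0.991
```

```bash
python3 -c "
from h import *
to(.4348,-.265,.1)
at('wrist',.4348,-.265,.046,.031)
at('top',.6206,-.1246,.135,.029)
at('top',.6176,-.0266,.109,.033)
at('top',.632,-.06,.083,.027)
"
```

```text
t 26.0 pos [ 0.4376 -0.2619  0.2027] tilt [0.0623 0.0138] turn 0.002 shift cm [-0.92  0.45 10.22] f [-0.4 -0.4 -0.3] w 0.991
wrist 2675 [ 0.4341 -0.2654] [ 0.434  -0.2638  0.0469]
top 515 [ 0.6236 -0.1267] [ 0.623  -0.1259  0.135 ]
top 627 [ 0.6187 -0.0271] [ 0.6182 -0.0271  0.1089]
top 1 [ 0.5998 -0.0541] [ 0.5998 -0.0541  0.0875]
```

Request:
servo_tool --deltas '[[[4, 0, 0], 0, 8.5], [[4, 0, 0], 0, 8.5], [[4, 0, 0], 0, 8.5], [[0, 0, 0], 0, 8.5], [[0, 0, 0], 0, 8.5], [[-4, 0, 0], 0, 8.5], [[-4, 0, 0], 0, 8.5], [[-4, 0, 0], 0, 8.5], [[0, 0, 0], 0, 8.5], [[0, 0, 0], 0, 8.5]]'

```text
clock: 27.03
position: [0.4428, -0.2422, 0.1922]
ee_rot: [1.0, 0.017, 0.023, -0.012]
ft_force: [0.5, 0.9, -0.1]
grip_width: 0.994
```

Request:
servo_tool --deltas '[[[0, -4, 0], 0, 8.5], [[0, -4, 0], 0, 8.5], [[0, -4, 0], 0, 8.5], [[0, 0, 0], 0, 8.5], [[0, 0, 0], 0, 8.5]]'

```text
clock: 27.45
position: [0.4381, -0.1166, 0.1959]
ee_rot: [0.999, 0.017, 0.025, -0.011]
ft_force: [0.2, -1.0, 0.5]
grip_width: 0.994
```

Request:
servo_tool --deltas '[[[0, 4, 0], 0, 8.5], [[0, 4, 0], 0, 8.5], [[0, 4, 0], 0, 8.5], [[0, 0, 0], 0, 8.5], [[0, 0, 0], 0, 8.5]]'

```text
clock: 27.87
position: [0.4453, -0.2387, 0.1944]
ee_rot: [0.999, 0.023, 0.026, -0.01]
ft_force: [0.7, 0.5, -1.0]
grip_width: 0.993
```

Request:
servo_tool --deltas '[[[0, 0, -4], 0, 8.5], [[0, 0, -4], 0, 8.5], [[0, 0, -4], 0, 8.5], [[0, 0, 0], 0, 8.5], [[0, 0, 0], 0, 8.5]]'

```text
clock: 28.28
position: [0.438, -0.2413, 0.3183]
ee_rot: [0.999, 0.021, 0.023, -0.008]
ft_force: [0.7, 0.4, -0.9]
grip_width: 0.994
```

Request:
servo_tool --deltas '[[[0, 0, 0], 0, 8.5], [[0, 0, 0], 0, 8.5], [[0, 0, 0], 0, 8.5], [[0, 0, 0], 0, 8.5], [[0, 0, 0], 0, 8.5], [[0, 0, 0], 0, 8.5], [[0, 0, 0], 0, 8.5], [[0, 0, 0], 0, 8.5], [[0, 0, 0], 0, 8.5], [[0, 0, 0], 0, 8.5], [[0, 0, 0], 0, 8.5], [[0, 0, 0], 0, 8.5]]'

```text
clock: 29.28
position: [0.4374, -0.2397, 0.3148]
ee_rot: [1.0, 0.022, 0.02, -0.008]
ft_force: [0.0, 0.3, -0.9]
grip_width: 0.997
```

Request:
servo_tool --deltas '[[[4, 0, 0], 0.04, 8.5], [[4, 0, 0], 0, 8.5], [[4, 0, 0], 0, 8.5], [[0, 0, 0], 0, 8.5], [[0, 0, 0], 0, 8.5], [[-4, 0, 0], 0, 8.5], [[-4, 0, 0], 0, 8.5], [[-4, 0, 0], 0, 8.5], [[0, 0, 0], 0, 8.5], [[0, 0, 0], 0, 8.5]]'

```text
clock: 30.12
position: [0.4423, -0.2368, 0.307]
ee_rot: [1.0, 0.006, 0.015, -0.009]
ft_force: [1.2, 1.7, 0.0]
grip_width: 0.997
```

Request:
servo_tool --deltas '[[[4, 0, 0], 0, 8.5], [[4, 0, 0], 0, 8.5], [[4, 0, 0], 0, 8.5], [[0, 0, 0], 0, 8.5], [[0, 0, 0], 0, 8.5], [[-4, 0, 0], 0, 8.5], [[-4, 0, 0], 0, 8.5], [[-4, 0, 0], 0, 8.5], [[0, 0, 0], 0, 8.5], [[0, 0, 0], 0, 8.5]]'

```text
clock: 30.95
position: [0.4474, -0.2374, 0.3029]
ee_rot: [1.0, 0.008, 0.015, -0.014]
ft_force: [1.4, 1.0, -0.8]
grip_width: 0.997
```

Request:
servo_tool --deltas '[[[4, 0, 0], 0, 8.5], [[4, 0, 0], 0, 8.5], [[4, 0, 0], 0, 8.5], [[0, 0, 0], 0, 8.5], [[0, 0, 0], 0, 8.5], [[-4, 0, 0], 0, 8.5], [[-4, 0, 0], 0, 8.5], [[-4, 0, 0], 0, 8.5], [[0, 0, 0], 0, 8.5], [[0, 0, 0], 0, 8.5]]'

```text
clock: 31.78
position: [0.4491, -0.2384, 0.2994]
ee_rot: [1.0, 0.008, 0.013, -0.018]
ft_force: [1.3, 1.1, 0.5]
grip_width: 0.994
```

```bash
python3 -c "
from h import *
to(.4345,-.2655,.08)
print(telemetry.get_obs()['joint_pos'].round(2))
"
```

```text
t 31.78 pos [ 0.4491 -0.2384  0.2994] tilt [0.0249 0.0369] turn 0.016 shift cm [-2.06  3.48 21.79] f [1.3 1.1 0.5] w 0.994
[-0.75 -0.    1.2   1.7  -0.04  1.43  0.48]
```

Request:
servo_tool --deltas '[[[-0.9, 1.5, 2], 0.016, 8.5], [[-1, 1.5, 3.5], 0, 8.5], [[0, 0.3, 4], 0, 8.5], [[0, 0, 4], 0, 8.5], [[0, 0, 4], 0, 8.5], [[0, 0, 3], 0, 8.5], [[0, 0, 0], 0, 8.5]]'

```text
clock: 32.37
position: [0.4396, -0.2652, 0.0859]
ee_rot: [1.0, 0.001, 0.018, -0.02]
ft_force: [-0.9, 0.0, -0.3]
grip_width: 0.995
```

```bash
python3 -c "
from h import *
to(.4345,-.2655,.012)
print(telemetry.get_obs()['joint_pos'].round(2))
"
```

```text
t 32.37 pos [ 0.4396 -0.2652  0.0859] tilt [0.0356 0.0396] turn 0.001 shift cm [-0.77  0.32  7.36] f [-0.9  0.  -0.3] w 0.995
[-0.43  0.37  1.08  1.97 -0.45  1.03  0.86]
```

Request:
servo_tool --deltas '[[[-0.7, 0.3, 1], 0, 8.5], [[-0.2, 0, 2.5], 0, 8.5], [[0, 0, 2.2], 0, 8.5], [[0, 0, 1], 0, 8.5], [[0, 0, 0], 0, 8.5]]'

```text
clock: 32.78
position: [0.4344, -0.2693, 0.0201]
ee_rot: [1.0, 0.001, 0.019, -0.018]
ft_force: [0.0, -0.7, 0.4]
grip_width: 0.998
```

```bash
python3 -c "
from h import *
to(.4345,-.2655,.013)
"
```

```text
t 32.78 pos [ 0.4344 -0.2693  0.0201] tilt [0.0387 0.0358] turn 0.001 shift cm [-0.02 -0.35  0.72] f [ 0.  -0.7  0.4] w 0.998
```

Request:
servo_tool --deltas '[[[0, -0.3, 0.4], 0, 8.5], [[0, 0, 0.4], 0, 8.5], [[0, 0, 0], 0, 7.5], [[0, 0, 0], 0, 6.8], [[0, 0, 0], 0, 6.4], [[0, 0, 0], 0, 6], [[0, 0, 0], 0, 5.6], [[0, 0, 0], 0, 5.6], [[0, 0, 0], 0, 5.6]]'

```text
clock: 33.53
position: [0.4386, -0.2675, 0.0184]
ee_rot: [1.0, 0.002, 0.024, -0.017]
ft_force: [-0.2, 0.9, -1.3]
grip_width: 0.711
```

```bash
python3 -c "
from h import *
to(.644,.1605,.08)
"
```

```text
t 33.53 pos [ 0.4386 -0.2675  0.0184] tilt [0.0474 0.0341] turn 0.003 shift cm [ 20.92 -42.9   -3.71] f [-0.2  0.9 -1.3] w 0.711
```

Request:
servo_tool --deltas '[[[0, 0, -0.6], 0, 5.6], [[0, 0, -2], 0, 5.6], [[0, 0, -3], 0, 5.6], [[0, -1, -1], 0, 5.6], [[0, -2.5, 0], 0, 5.6], [[0, -3.5, 0], 0, 5.6], [[0, -3.5, 0], 0, 5.6], [[0, -3.5, 0], 0, 5.6], [[0, -3.5, 0], 0, 5.6], [[0, -3.5, 0], 0, 5.6], [[0, -3.5, 0], 0, 5.6], [[0, -3.5, 0], 0, 5.6]]'

```text
clock: 34.53
position: [0.4336, 0.006, 0.0978]
ee_rot: [1.0, -0.008, 0.023, -0.017]
ft_force: [0.3, -0.2, -1.3]
grip_width: 0.715
```

```bash
python3 -c "
from h import *
to(.644,.1605,.07)
look('wrist','w5.png')
"
```

```text
t 34.53 pos [0.4336 0.006  0.0978] tilt [0.0472 0.0329] turn -0.017 shift cm [ 20.63 -15.66   4.28] f [ 0.3 -0.2 -1.3] w 0.715
```

View pics/w5.png

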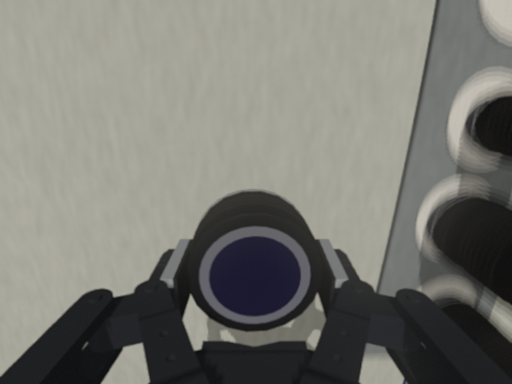

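Wrist view: the pancake is held straight in the jaws (glass at (255,275)), with the placed lenses on their cards at right.

Request:
servo_tool --deltas '[[[0, -3, 0], -0.017, 5.6], [[0, -3.8, 0], 0, 5.6], [[0.5, -3.8, 0], 0, 5.6], [[1.5, -3, 0], 0, 5.6], [[2.5, -1.5, 0], 0, 5.6], [[3.2, 0, 0], 0, 5.6], [[3.2, 0, 0], 0, 5.6], [[3.2, 0, 0], 0, 5.6], [[3, 0, 0.5], 0, 5.6], [[1.8, 0, 1], 0, 5.6], [[0, 0, 0], 0, 5.6]]'

```text
clock: 35.5
position: [0.6268, 0.1831, 0.0955]
ee_rot: [0.999, 0.012, 0.021, -0.022]
ft_force: [-0.4, -0.2, -1.5]
grip_width: 0.711
```

```bash
python3 -c "
from h import *
to(.645,.1605,.0294)
p=telemetry.get_obs()['position']
axis(p[0],p[1],.031,p[2]-.0184+.004,p[2]-.0184+.046)
"
```

```text
t 35.5 pos [0.6268 0.1831 0.0955] tilt [0.0413 0.0444] turn 0.023 shift cm [1.49 2.59 6.57] f [-0.4 -0.2 -1.5] w 0.711
0.08 164 (array([0.6246, 0.244 ]), 0.0038)
0.1 1732 (array([0.6259, 0.1849]), 0.0005)
0.12 3998 (array([0.6263, 0.1784]), 0.0062)
```

Request:
servo_tool --deltas '[[[0.8, 1.4, 0.5], 0.02, 5.6], [[0.6, 1.2, 1], 0, 5.6], [[0, 0, 1.5], 0, 5.6], [[0, 0, 1.2], 0, 5.6], [[0, 0, 0.5], 0, 5.6], [[0, 0, 0], 0, 5.6]]'

```text
clock: 36.05
position: [0.6394, 0.1604, 0.0477]
ee_rot: [1.0, 0.002, 0.02, -0.022]
ft_force: [-0.5, -0.5, -1.1]
grip_width: 0.714
```

```bash
python3 -c "
from h import *
to(.645,.159,.0294)
p=telemetry.get_obs()['position']
axis(p[0],p[1],.031,p[2]-.0184+.004,p[2]-.0184+.046)
rel2((.645,.1605),p,p[2]-.0184+.046,.031)
"
```

```text
t 36.05 pos [0.6394 0.1604 0.0477] tilt [0.0399 0.045 ] turn 0.003 shift cm [0.49 0.22 1.85] f [-0.5 -0.5 -1.1] w 0.714
0.03 160 (array([0.6378, 0.2212]), 0.004)
0.05 1760 (array([0.6338, 0.2188]), 0.009)
0.07 4008 (array([0.6386, 0.1556]), 0.0062)
card xmid 0.645 y 0.1618
lens y 0.1622
glass 5423 [0.6388 0.1604] z 0.0779
```

Request:
servo_tool --deltas '[[[0.5, 0.1, 0.3], 0, 5.6], [[0, 0, 0.5], 0, 5.6], [[0, 0, 0.3], 0, 5.6], [[0, 0, 0], 0, 5.6]]'

```text
clock: 36.48
position: [0.6467, 0.162, 0.0392]
ee_rot: [0.999, 0.004, 0.022, -0.023]
ft_force: [-0.5, -1.1, -1.1]
grip_width: 0.716
```

```bash
python3 -c "
from h import *
to(.6455,.160,.0294)
p=telemetry.get_obs()['position']
rel2((.645,.1605),p,p[2]-.0184+.046,.031)
"
```

```text
t 36.48 pos [0.6467 0.162  0.0392] tilt [0.0437 0.0471] turn 0.006 shift cm [-0.17  0.24  0.96] f [-0.5 -1.1 -1.1] w 0.716
card xmid 0.6439 y 0.1618
lens y 0.1636
glass 5462 [0.646 0.162] z 0.0689
```

Request:
servo_tool --deltas '[[[-0.15, 0.2, 0.2], 0, 5.6], [[0, 0, 0.2], 0, 5.6], [[0, 0, 0.2], 0, 5.6], [[0, 0, 0.1], 0, 5.6]]'

```text
clock: 36.87
position: [0.6457, 0.1599, 0.0321]
ee_rot: [0.999, 0.003, 0.022, -0.024]
ft_force: [0.2, 0.0, -2.2]
grip_width: 0.714
```

Request:
servo_tool --deltas '[[[-0.05, 0.05, 0.1], 0, 5.6], [[0, 0, 0.1], 0, 5.6]]'

```text
clock: 37.03
position: [0.6452, 0.1594, 0.0298]
ee_rot: [0.999, 0.003, 0.022, -0.024]
ft_force: [-0.5, -0.8, -2.3]
grip_width: 0.713
```

Request:
servo_tool --deltas '[[[0, 0, 0.1], 0, 5.6], [[0, 0, 0.08], 0, 5.6]]'

```text
clock: 37.2
position: [0.6454, 0.1598, 0.0285]
ee_rot: [0.999, 0.003, 0.022, -0.024]
ft_force: [-5.0, 0.2, 13.7]
grip_width: 0.717
```

Request:
servo_tool --deltas '[[[0, 0, 0], 0, 6.1], [[0, 0, 0], 0, 6.5], [[0, 0, 0], 0, 7], [[0, 0, 0], 0, 8], [[0, 0, 0], 0, 8.5], [[0, 0, 0], 0, 8.5]]'

```text
clock: 37.7
position: [0.6462, 0.1599, 0.0294]
ee_rot: [0.999, 0.003, 0.023, -0.024]
ft_force: [0.2, -0.4, -0.6]
grip_width: 0.997
```

Request:
servo_tool --deltas '[[[0, 0, -1], 0, 8.5], [[0, 0, -2], 0, 8.5], [[0, 0, -3], 0, 8.5], [[0, 0, -3.5], 0, 8.5], [[0, 0, -3.5], 0, 8.5], [[0, 0, -2], 0, 8.5], [[-3, -1, 0], 0, 8.5], [[-4, -2, 0], 0, 8.5], [[-4, -2, 0], 0, 8.5], [[-4, -2, 0], 0, 8.5], [[-2, 0, 0], 0, 8.5]]'

```text
clock: 38.62
position: [0.4702, 0.2163, 0.1855]
ee_rot: [0.999, -0.002, 0.025, -0.023]
ft_force: [-0.5, -0.0, 0.9]
grip_width: 0.996
```

```bash
python3 -c "
from h import *
to(.4,.2,.2)
at('top',.645,.1605,.057,.031)
at('top',.632,.06,.083,.027)
at('top',.6176,-.0266,.109,.033)
at('top',.6206,-.1246,.135,.029)
im,d,c=look('top'); W=world(c,d)
for n,(u,v) in dict(camera=(150,141),carton=(373,164)).items():
    w=np.s_[v-25:v+26,u-35:u+36];s=W[w][d[w]>0];q=s[(s[:,2]>.03)&(abs(s[:,1])>.2)];print(n,q.min(0),q.max(0))
cv2.imwrite('pics/t6.png',cv2.resize(im[90:290,90:430],None,fx=2,fy=2))
"
```

```text
t 38.62 pos [0.4702 0.2163 0.1855] tilt [0.0503 0.0451] turn -0.005 shift cm [-6.93  1.59 -1.88] f [-0.5 -0.   0.9] w 0.996
top 485 [0.6461 0.1608] [0.6459 0.1606 0.0568]
top 392 [0.6333 0.059 ] [0.6329 0.059  0.0828]
top 629 [ 0.6188 -0.0274] [ 0.6182 -0.027   0.109 ]
top 515 [ 0.6235 -0.1263] [ 0.623  -0.1259  0.1351]
camera [0.67393443 0.21936108 0.03013197] [0.7309661  0.34993036 0.10246121]
carton [ 0.59505292 -0.33413898  0.03008859] [ 0.68243565 -0.20929624  0.07353874]
```

View pics/t6.png

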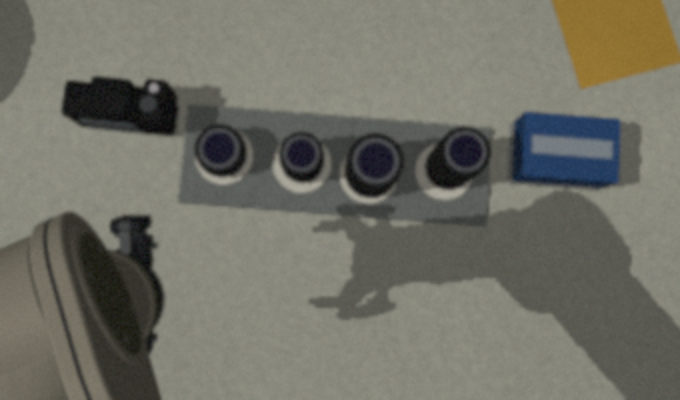

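Top crop: all four stand on their cards in the right order, with the arm clear. Camera body and carton are unchanged.

```bash
python3 -c "
from h import *
print(order.hand_in())"
```

```text
the job is handed in; nothing more can be done
None
```

The four lenses are upright on the cards in order of height. The pancake is on card a by the camera body, then the short on b, the medium on c and the long on d by the carton. I handed in at about 39 s with the arm clear.

| Lens | Card | Offset from card centre (last top view) |
|---|---|---|
| pancake | a | about 1 mm |
| short | b | about 1.5 mm |
| medium | c | about 1.5 mm |
| long | d | about 3 mm |

- **Long lens:** the close-up wrist view just before I lowered it put it about 1 mm off, so the two views disagree by about 2 mm. I left it where it was.
- **Bystanders:** the camera body and the carton measured within 1 mm of where they started.
- **Forces:** the highest reading I saw at set-down was about 18 N.
- **Tool tilt:** the gripper slowly drifted up to 3.6° off vertical during the moves, and I could only partly correct it. The lens tops still measured at the right heights. The long lens also measured upright while it was held.

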